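# Set the infusion timer to six clicks and start it

### The job

Set the tasting-room timer for a six-minute infusion: push its finger lever anticlockwise until the dial is right back at its zero stop (red mark) to clear it, then push it clockwise exactly six clicks, one per minute; the lever is sprung and gives before each click, so count the dial's clicks and not the lever's travel. With the dial resting on six, press the green start button fully down and let go; do not shove the timer about or disturb the pot and bowl beside it, the tin, the packet or the spoon.

Things in the scene. Friction and masses are not known exactly. Their poses are not given: they have to be found in the camera images.
- timer: Loose heavy box (2.2 to 2.9 kg) on rubber feet, green sides, bare metal top, 240 x 150 x 55 mm (its x, y, z); origin at the centre of its underside, z up. It slides if pushed sideways harder than about 15 N. On top: the dial, axis 45 mm along its +x from the origin, and the start button, 85 mm along its -x.
- dial_axis (a point): Point on the dial's axis at the level of the case top (55 mm above the table). Lever hub: radius 13 mm, reaching 23 mm above this. Nothing else on the case rises above the dial within 75 mm of the axis.
- dial_disc (a joint): Turn of the black dial disc (radius 44 mm, top 12 mm above the case, white pointer line at its rim), rad: 0 in the detent at the red mark, growing clockwise seen from above, 0.5236 a click up to click 9; hard stops 0.05 beyond detents 0 and 9. Leaving a detent takes about 0.2 N m, then it snaps into the next. It starts in one of clicks 2 to 8.
- lever_post (a point): Top centre of the upright orange-tipped post (12 mm thick) of the finger lever, 50 mm from the dial axis, 51 mm above the case top; bare of other parts down to the lever arm, 20 mm above the case. Push it from either side with shut fingertips. Unpushed, it stands over the white pointer.
- start_top (a point): Centre of the top face of the green round start button (15 mm radius, in a grey housing on the case top).
- zero_mark (a point): Outer end of the red tick on the case top, 66 mm from the dial's axis: where the pointer stands at zero, against the stop. Nine black ticks (1 to 9) follow clockwise seen from above, 30 degrees apart.
- lever: The steel finger lever; origin on the dial's axis at the case top, its x axis points to the post. It turns about the dial's axis, sprung to the dial with 0.75 N m per rad, at most 0.7 rad either way: pushed, it runs about 0.25 to 0.35 rad ahead before the dial clicks over; at the zero stop the push builds up past 9 N, well above a click's 4 to 6 N.
- start (a joint): Travel of the start button in m: 0 up, 0.006 fully down; springs back; fully down takes about 5 N. It counts as pressed beyond 0.004.
- pot_near: White lidded tasting pot, 72 mm across, 98 mm tall, with a side handle reaching 59 mm to its +y; stands beside the timer's +y side. Leave alone. Origin under its centre.
- bowl_near: White tasting bowl, 84 mm across, 55 mm tall, beside the timer's -y side. Leave alone. Origin under its centre.
- tin: Yellow sample tin, 60 mm across, 85 mm tall, to the left. Leave alone. Origin under its centre.
- packet: Red packet, 60 x 90 x 150 mm tall, to the right. Leave alone. Origin under its centre.
- spoon: Steel tasting spoon, 160 mm long, lying to the right. Leave alone.

How it is judged (in metres and radians):
On the way, in this order (a step that is already met when the one before it is completed fails the run):
1. the dial is cleared: back in its zero detent or against the zero stop (value of joint dial_disc below 0.12 rad), for 0.2 s.
2. the dial rests on the sixth click (value of joint dial_disc between 3.0116 and 3.2716 rad), for 0.3 s.
3. the start button is pressed with the dial on six (all of step 2 and value of joint start above 0.004 m), for 0.05 s.
At the end, for the whole second after the job is handed in: The dial rests on the sixth click (within 0.13 rad of 3.1416), the start button is up again (under 2 mm) and the timer is at rest within 25 mm of where it stood (all of step 2 and value of joint start below 0.002 m and linear speed of timer below 0.01 m/s and distance of timer from where it was at the start of the episode below 0.025 m); the robot touches nothing.
It fails at once if the timer is shoved more than 25 mm (at its middle or its dial) (distance of any of timer, dial_axis from where it was at the start of the episode above 0.025 m).
It fails at once if the pot or bowl beside the timer, tin, packet or spoon disturbed by more than 20 mm or toppled (distance of any of pot_near, bowl_near, tin, packet, spoon from where it was at the start of the episode above 0.02 m or angle between any of pot_near, bowl_near, tin, packet's own z axis and vertical above 0.5 rad).
It also fails if it takes over 70 s, if anything falls off the work surface, if the arm or the gripper's body presses on something with over 40 N, if the wrist force passes 120 N, or if a joint passes its speed limit or range.

### The arm

A 7-joint arm with a two-finger parallel gripper is mounted at the origin on the work surface. World frame = base frame: x ahead of the robot, y to its left, z up, the work surface at z = 0. Lengths are in mm, angles in rad, forces in N, time in s.
With the tool pointing down it reaches from about 350 to 900 mm from the base axis. Payload 8.1 kg.
Tool frame: the origin (TCP) lies on the centre line of the jaws, within the pads' length; the fingertips stand 19 mm ahead of it and the grasp point (between the pads) is the TCP; z points along the fingers, y is the direction in which the jaws open and shut (so a half turn about z gives the same grasp; the last joint's range is limited). The gripper opens to 92 mm and grips with 3 to 60 N. Pads are 19 mm wide; open, the fingers measure 130 mm over their backs; the gripper's body (75 mm by 190 mm) begins 47 mm behind the grasp point.
Start: joints at [-1.413, 0.434, 0.025, 1.573, -0.012, 1.134, -0.075], TCP at [161.185, 603.871, 245.742] pointing down, gripper open.
Joint ranges: [-2.62, 2.62], [-0.44, 2.09], [-1.27, 1.32], [0.08, 2.57], [-1.32, 4.46], [0.12, 2], [-2.74, 2.74]. Speed limits (rad/s): [2.22, 2.22, 3.01, 3.01, 3.14, 3.14, 3.14].

### API

Orientations are given as a unit quaternion [x, y, z, w].
In Python, from bench import arm, eyes, close_job gives the robot as it stands. The module is installed in compiled form; this text tells all that it offers.
- The arm moves only by the shell command python3 -m crank 'ROWS' [FORCE]. ROWS is JSON, one flat list of numbers, 7 for each row, row after row: the shift along the tool's x, y, z in m, then the turn, a rotation vector about the tool's x, y, z in rad, then the opening, from 0 (shut) to 1 (fully open). In form: [dx, dy, dz, rx, ry, rz, claw, dx, dy, dz, rx, ry, rz, claw, ...]. A call has 1 to 10 rows; each row is the pose to reach, as a shift and turn from the pose measured when the call began, along the tool's axes at that moment; what a row does not reach only later rows make up. A row lasts 1/8 s, in which the tool goes at most 62.5 mm and 10.7 degrees, less where a joint would pass 70% of its speed; a pose out of reach is approached as far as the arm can. A call with a gripper value outside its range is refused whole. The fingers move at their own pace and stop on an object; FORCE is the grip in N (left out, the last holds). Time passes only in rows, so rows that repeat a pose let the fingers close. It gives the time, the measured TCP pose, the force and the opening at its end, in the units of the state.
- arm.observe(): the state, without advancing time (a new reading comes with each control period).
- eyes.read_camera(name): name is "side" or "top" or "wrist"; returns a dict with "pixels" (420x560x3 uint8, blue, green, red), "mtx" (3x3 intrinsics, pixels), "R" (3x3) and "t" (3): a world point X has camera coordinates R X + t. Camera axes: x right, y down, z forward; pixel columns grow to the right and rows downward; lengths in mm; the calibration is good to about 2 mm. The wrist camera is an equidistant fisheye: a pixel r from the principal point sees the ray r / f radians off the axis. A picture is of the moment at which its call begins. There is no depth.
- close_job(): hands the job in, once; it reports no verdict.
The state is a dict: "time": time; "joint_pos": joint angles; "joint_vel": joint speeds; "effort": joint torques, N m; "tcp_pos": TCP position; "eef_rot": TCP orientation; "force": force on the tool from outside, world axes, zero at the start; "wrist_torque": the same for the moment, N m; "opening": opening from 0.0 (shut) to 1.0 (fully open).
Only numpy, scipy, OpenCV 4.12 (cv2) and the standard library are available. Lean on these libraries where they do the work, as an engineer would, in place of code of your own. Each camera call takes 0.05 s, during which the arm holds its last target.

## Working session

There is one attempt and no reset: what is moved stays moved. The work goes in short steps, Python scripts to look and compute and a shell command to move; the robot and the scene stay as the last step left them, time stands still between calls to the robot, and variables do not carry over. Pictures are saved under pics/ and viewed, and the job is handed in when it is done.

```bash
mkdir -p pics
python3 - <<'E'
from bench import arm, eyes
import cv2
for n in ("side","top","wrist"):
    d=eyes.read_camera(n); cv2.imwrite(f"pics/{n}0.png",d["pixels"]); print(n,d["mtx"].tolist(),d["R"].round(4).tolist(),d["t"].round(1).tolist())
print(arm.observe())
E
```

```text
side [[483.849835229281, 0.0, 281.59139050982407], [0.0, 483.849835229281, 205.83443397755545], [0.0, 0.0, 1.0]] [[0.9768, -0.2138, 0.0113], [-0.1268, -0.6201, -0.7742], [0.1726, 0.7548, -0.6328]] [-538.0, 126.5, 1211.6]
top [[379.27607324082607, 0.0, 281.24857805225173], [0.0, 379.27607324082607, 213.07353539832073], [0.0, 0.0, 1.0]] [[-0.0165, -0.9997, 0.019], [-0.9822, 0.0127, -0.1872], [0.1869, -0.0217, -0.9821]] [-34.4, 537.9, 1053.2]
wrist [[325.19226210127806, 0.0, 284.98905756648713], [0.0, 325.19226210127806, 209.6566577943606], [0.0, 0.0, 1.0]] [[0.257, 0.9664, -0.0], [0.9301, -0.2474, 0.2715], [0.2624, -0.0698, -0.9624]] [-626.2, -35.5, 389.9]
{'time': 0.15, 'joint_pos': array([-1.41261882,  0.43505522,  0.0249471 ,  1.57387525, -0.01160343,
        1.13397592, -0.07509029]), 'joint_vel': array([-0.0001764 , -0.00039476,  0.00035744, -0.00437142,  0.00051914,
       -0.00077147,  0.00045148]), 'effort': array([ 1.56923645e-03, -6.68263221e+01,  9.85929742e-01, -3.14696038e+01,
       -6.03629532e-02,  3.94190603e-02,  8.07217998e-05]), 'tcp_pos': array([161.08018174, 603.51961928, 245.13466895]), 'eef_rot': array([ 1.30037301e-01,  9.91508930e-01, -5.83710878e-04, -2.97064400e-05]), 'force': array([-0.00580682, -0.11470553,  0.56784912]), 'wrist_torque': array([-0.02212803,  0.0792791 , -0.01120958]), 'opening': 1.0004703857264075}
```

View pics/side0.png

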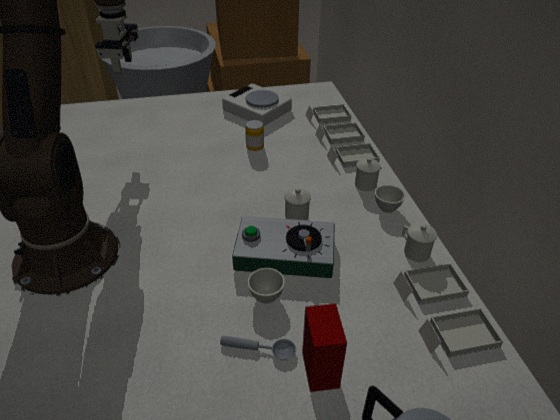

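View pics/top0.png

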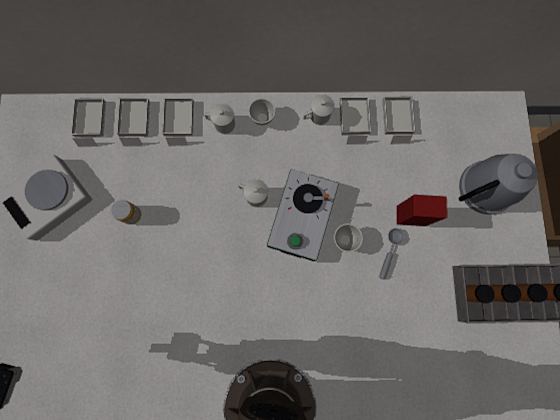

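View pics/wrist0.png

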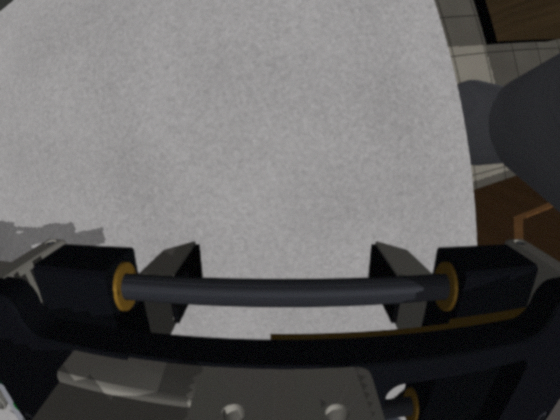

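Run:
```python
import cv2
a=cv2.imread("pics/top0.png")[160:270,230:370]; cv2.imwrite("pics/top0c.png",cv2.resize(a,None,fx=5.4,fy=5.4,interpolation=cv2.INTER_CUBIC))
a=cv2.imread("pics/side0.png")[205:285,225:345]; cv2.imwrite("pics/side0c.png",cv2.resize(a,None,fx=6,fy=6,interpolation=cv2.INTER_CUBIC))
```

```text
(no output)
```

View pics/top0c.png

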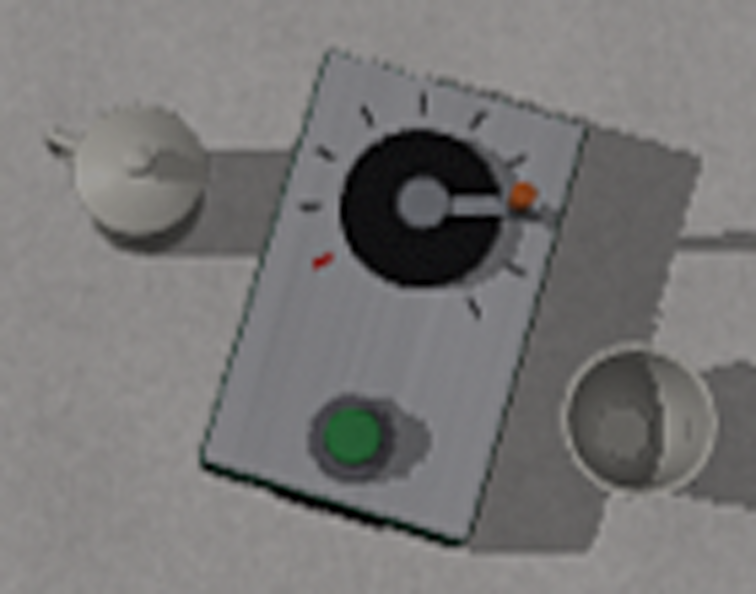

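View pics/side0c.png

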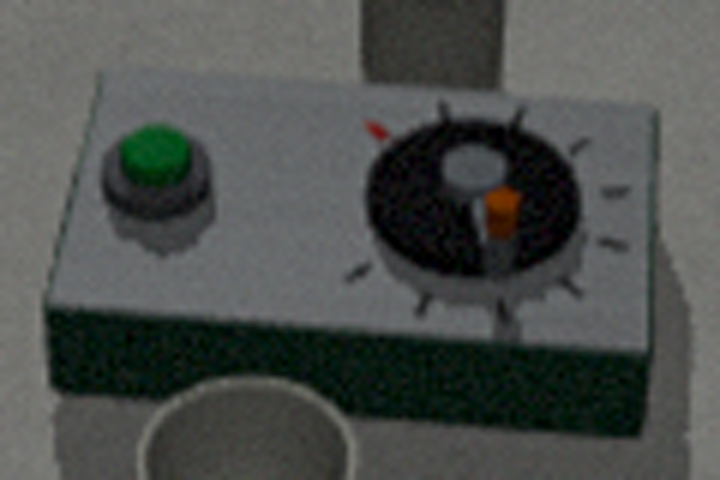

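```bash
cat > h.py <<'E'
import numpy as np, cv2
from bench import arm, eyes
def proj(c,X):
    X=np.atleast_2d(X); P=X@c["R"].T+c["t"]; p=P@c["mtx"].T; return p[:,:2]/p[:,2:]
def back(c,px,z):
    d=np.linalg.inv(c["mtx"])@np.array([px[0],px[1],1]); d=c["R"].T@d; o=-c["R"].T@c["t"]
    return o+d*(z-o[2])/d[2]
E
python3 - <<'E'
from h import *
from scipy.optimize import least_squares
T=eyes.read_camera("top"); S=eyes.read_camera("side")
f=5.4; o=np.array([230,160]); cv=lambda L:np.array(L)/f+o-0.4
tc=cv([(330,50),(585,127),(468,545),(203,460)])
ticks=cv([(310,207),(325,153),(367,117),(423,103),(478,120),(515,160),(515,268),(474,309)]); ti=[1,2,3,4,5,6,8,9]
sv=lambda L:np.array(L)/6+np.array([225,205])-0.4
sc=sv([(657,105),(650,352),(45,305),(100,72)])
st=sv([(445,115),(518,118),(582,145),(615,191),(612,243),(572,287),(425,303),(357,272)])
corn=np.array([(120,75,55),(120,-75,55),(-120,-75,55),(-120,75,55)],float)
def W(p,L):
    c,s=np.cos(p[2]),np.sin(p[2]); L=np.atleast_2d(L); return np.c_[p[0]+c*L[:,0]-s*L[:,1],p[1]+s*L[:,0]+c*L[:,1],L[:,2]]
def tk(p): 
    a=p[3]-np.array(ti)*np.pi/6; return np.c_[45+60*np.cos(a),60*np.sin(a),0*a+55]
for nm,use in (("top",1),("side",2),("both",3)):
    def r(p):
        e=[]
        if use&1: e+=[proj(T,W(p,corn))-tc,proj(T,W(p,tk(p)))-ticks]
        if use&2: e+=[proj(S,W(p,corn))-sc,proj(S,W(p,tk(p)))-st]
        return np.concatenate(e).ravel()
    b=min((least_squares(r,[500,-50,-.25,a]) for a in (0,1.5,3,4.5)),key=lambda q:q.cost)
    p=b.x; print(nm,p.round(3),np.sqrt(2*b.cost/len(r(p))))
    z7=p[3]+p[2]-7*np.pi/6
    print("dial",W(p,[45,0,55]).round(1),"btn",W(p,[-85,0,55]).round(1),"zero ang world",p[3]+p[2])
print("orange top",back(T,cv([(523,194)])[0],106),back(S,sv([(502,195)])[0],106))
print("hub",back(T,cv([(423,201)])[0],78),back(S,sv([(474,163)])[0],78))
for z in (70,75,80): print("green",z,back(T,cv([(352,434)])[0],z),back(S,sv([(157,150)])[0],z))
E
```

```text
top [ 5.35304e+02 -1.05865e+02 -3.11000e-01  2.35600e+00] 0.41517365147166024
dial [[ 578.1 -119.6   55. ]] btn [[454.4 -79.9  55. ]] zero ang world 2.0456517717920417
side [ 5.36522e+02 -1.02128e+02 -3.05000e-01  2.34700e+00] 0.46167740441529553
dial [[ 579.4 -115.6   55. ]] btn [[455.4 -76.6  55. ]] zero ang world 2.0425347259310676
both [ 5.35809e+02 -1.04370e+02 -3.08000e-01  2.35200e+00] 0.6261371905936561
dial [[ 578.7 -118.    55. ]] btn [[454.8 -78.6  55. ]] zero ang world 2.043883541913845
orange top [ 575.15551355 -168.37679015  106.        ] [ 577.12549371 -163.21791147  106.        ]
hub [ 578.62221627 -119.08357109   78.        ] [ 579.81273509 -113.68414337   78.        ]
green 70 [455.87331598 -78.92569617  70.        ] [456.64641436 -71.26507145  70.        ]
green 75 [455.28672572 -78.64158035  75.        ] [455.87139043 -76.75987465  75.        ]
green 80 [454.70013546 -78.35746453  80.        ] [455.0963665  -82.25467785  80.        ]
```

```bash
cat >> h.py <<'E'
from scipy.spatial.transform import Rotation as Ro
D=np.array([578.7,-118.0]); Z0=2.045
def target(th,side,ya=None,off=15.5,R=50,z=102):
    """lever angle th world rad; side -1: finger on cw side; returns xyz, tool-y angle"""
    u=np.array([np.cos(th),np.sin(th)]); t=np.array([-u[1],u[0]])
    p=D+R*u+side*off*t
    return np.r_[p,z],(th if ya is None else ya)
def row(xyz,ya,s=None):
    s=s or arm.observe(); q=Ro.from_quat(s["eef_rot"])
    y=np.array([np.cos(ya),np.sin(ya),0]); zz=np.array([0,0,-1.]); x=np.cross(y,zz)
    g=Ro.from_matrix(np.c_[x,y,zz])
    d=q.inv().apply((np.asarray(xyz)-s["tcp_pos"])/1000)
    return np.r_[d,(q.inv()*g).as_rotvec()]
def where(s=None):
    s=s or arm.observe(); y=Ro.from_quat(s["eef_rot"]).apply([0,1,0]); v=s["tcp_pos"][:2]-D
    print("t",s["time"],"tcp",s["tcp_pos"].round(1),"ya",np.degrees(np.arctan2(y[1],y[0])).round(1),"F",s["force"].round(2),"open",round(s["opening"],3),"q",s["joint_pos"].round(2),"R",np.hypot(*v).round(1),"ang",np.degrees(np.arctan2(v[1],v[0])).round(1))
E
python3 - <<'E'
from h import *
where()
p,a=target(Z0-7*np.pi/6,-1,off=30,z=245); print(p,np.degrees(a)); 
print(row(p,a).round(4)); print(row([450,250,245],0).round(4))
E
```

```text
t 0.25 tcp [161.2 603.7 245.4] ya 75.1 F [-0.09  0.63  0.52] open 1.002 q [-1.41  0.43  0.03  1.57 -0.01  1.13 -0.08] R 833.7 ang 120.1
[ 546.26783978 -166.45776494  245.        ] -92.83013089574665
[-5.7070e-01 -6.4470e-01  9.0000e-04  0.0000e+00  1.0000e-03  2.9301e+00]
[-3.7030e-01 -2.6720e-01  6.0000e-04 -5.0000e-04  5.0000e-04  1.3099e+00]
```

```bash
python3 -m crank '[-0.046,-0.033,0,0,0,0.16,0, -0.092,-0.067,0,0,0,0.32,0, -0.138,-0.1,0,0,0,0.48,0, -0.185,-0.134,0,0,0,0.65,0, -0.231,-0.167,0,0,0,0.81,0, -0.277,-0.2,0,0,0,0.97,0, -0.324,-0.234,0,0,0,1.13,0, -0.37,-0.267,0,0,0,1.3,0, -0.37,-0.267,0,0,0,1.31,0]' 20
python3 - <<'E'
from h import *
where()
p,a=target(Z0-7*np.pi/6,-1,off=30,z=180);print(row(p,a).round(4))
E
```

```text
time: 1.38
tcp_pos: [452.5, 245.9, 246.0]
eef_rot: [0.711, 0.704, -0.0, 0.001]
force: [-0.4, 1.0, 0.3]
opening: 0.071
t 1.375 tcp [452.5 245.9 246. ] ya -0.6 F [-0.4   0.99  0.34] open 0.071 q [-0.96  0.26  0.45  1.87 -0.13  1.04 -0.47] R 385.2 ang 109.1
[-4.1130e-01  9.7800e-02  6.6900e-02  2.7000e-03  1.0000e-04  1.6101e+00]
```

```bash
python3 -m crank '[-0.041,0.01,0,0,0,0.16,0, -0.082,0.02,0,0,0,0.32,0, -0.123,0.03,0.01,0,0,0.48,0, -0.165,0.04,0.02,0,0,0.64,0, -0.206,0.05,0.03,0,0,0.8,0, -0.247,0.06,0.04,0,0,0.97,0, -0.288,0.07,0.05,0,0,1.13,0, -0.33,0.08,0.06,0,0,1.29,0, -0.37,0.09,0.067,0,0,1.45,0, -0.411,0.098,0.067,0.0027,0,1.61,0]'
python3 - <<'E'
from h import *
where()
p,a=target(Z0-7*np.pi/6,-1,off=30,z=102);print(row(p,a).round(4))
for n in ("side","top","wrist"):
    d=eyes.read_camera(n); cv2.imwrite(f"pics/{n}1.png",d["pixels"])
E
```

```text
time: 2.62
tcp_pos: [546.8, -165.8, 179.0]
eef_rot: [1.0, -0.026, -0.001, -0.0]
force: [0.3, -0.3, -0.4]
opening: 0.003
t 2.625 tcp [ 546.8 -165.8  179. ] ya -93.0 F [ 0.31 -0.33 -0.42] open 0.003 q [-0.39  0.52  0.86  1.84 -0.47  1.   -0.95] R 57.5 ang -123.7
[-0.0004  0.0007  0.077  -0.0009  0.0012 -0.0023]
```

View pics/wrist1.png

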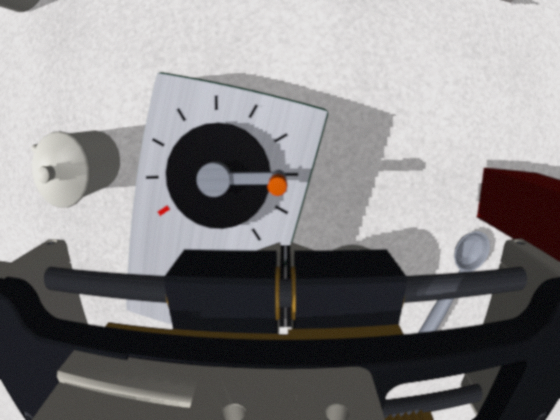

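View pics/side1.png

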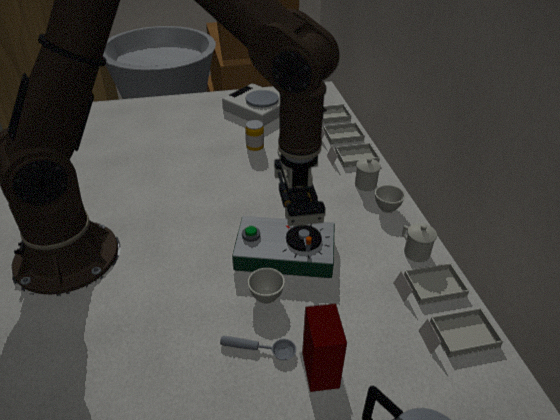

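```bash
python3 -m crank '[0,0,0.03,0,0,0,0, 0,0,0.06,0,0,0,0, 0,0,0.077,0,0,0,0, 0,0,0.077,0,0,0,0]'
python3 - <<'E'
from h import *
where()
d=eyes.read_camera("wrist"); cv2.imwrite("pics/w2.png",d["pixels"])
d=eyes.read_camera("side"); cv2.imwrite("pics/s2.png",cv2.resize(d["pixels"][180:300,200:360],None,fx=5,fy=5))
p,a=target(Z0-7*np.pi/6,-1,off=15.5,z=102);print(row(p,a).round(4))
E
```

```text
time: 3.28
tcp_pos: [545.9, -166.4, 101.8]
eef_rot: [1.0, -0.025, -0.001, 0.0]
force: [0.3, -0.5, 1.8]
opening: 0.003
t 3.275 tcp [ 545.9 -166.4  101.8] ya -92.8 F [ 0.28 -0.53  1.78] open 0.003 q [-0.32  0.61  0.78  1.91 -0.56  0.85 -0.87] R 58.5 ang -124.1
[ 0.0138 -0.0011  0.0014  0.0013 -0.0004 -0.001 ]
```

View pics/w2.png

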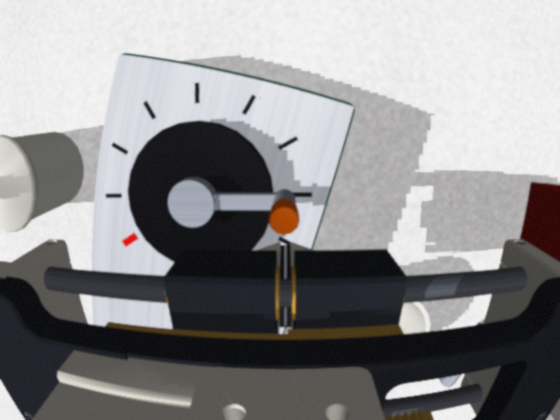

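View pics/s2.png

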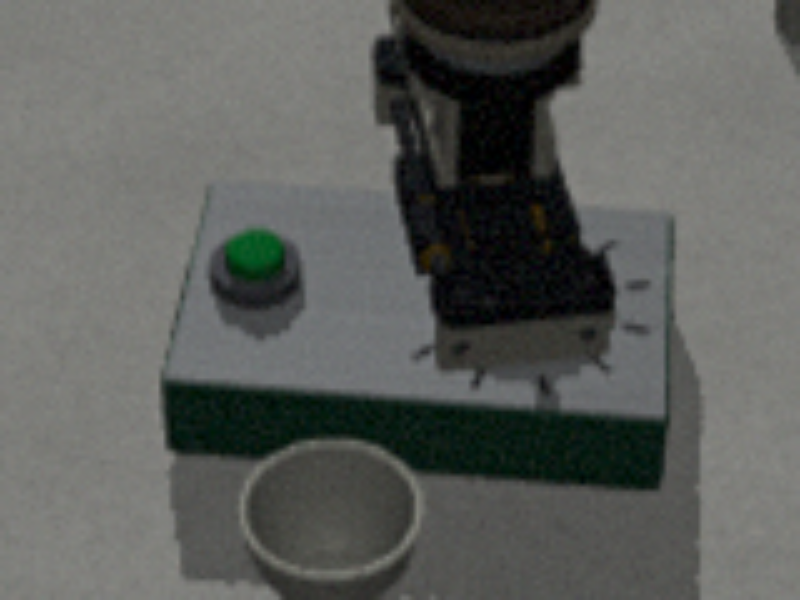

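```bash
cat >> h.py <<'E'
def plan(ths,side,yas,off=15.5,R=50,z=102):
    s=arm.observe()
    for th,ya in zip(ths,yas):
        p,a=target(th,side,ya,off,R,z); r=row(p,a,s)
        print(round(float(np.degrees(th)),1),r.round(4).tolist())
E
python3 - <<'E'
from h import *
t7=Z0-7*np.pi/6
ths=t7+np.arange(0,10)*0.12; plan(ths,-1,ths-0.1*(ths-t7))
E
```

```text
-92.8 [0.0138, -0.0011, 0.0014, 0.0013, -0.0004, -0.001]
-86.0 [0.0199, 0.0004, 0.0014, 0.0013, -0.0003, -0.109]
-79.1 [0.0261, 0.0012, 0.0014, 0.0013, -0.0002, -0.217]
-72.2 [0.0324, 0.0012, 0.0014, 0.0013, -0.0002, -0.325]
-65.3 [0.0386, 0.0004, 0.0014, 0.0013, -0.0001, -0.4329]
-58.5 [0.0447, -0.0011, 0.0014, 0.0013, -0.0, -0.5409]
-51.6 [0.0506, -0.0033, 0.0014, 0.0013, 0.0, -0.6489]
-44.7 [0.0562, -0.0062, 0.0014, 0.0013, 0.0001, -0.7569]
-37.8 [0.0614, -0.0097, 0.0014, 0.0013, 0.0002, -0.8649]
-31.0 [0.0661, -0.0139, 0.0014, 0.0013, 0.0003, -0.9729]
```

```bash
python3 -m crank '[0.014,-0.001,0,0,0,0,0, 0.02,0,0,0,0,-0.11,0, 0.026,0.001,0,0,0,-0.22,0, 0.032,0.001,0,0,0,-0.32,0, 0.038,0,0,0,0,-0.43,0, 0.038,0,0,0,0,-0.43,0]'
python3 - <<'E'
from h import *
where()
d=eyes.read_camera("wrist"); cv2.imwrite("pics/w3.png",d["pixels"])
t7=Z0-7*np.pi/6
ths=t7+0.48+np.arange(1,11)*0.12; plan(ths,-1,ths-0.1*(ths-t7))
E
```

```text
time: 4.12
tcp_pos: [586.4, -169.4, 104.2]
eef_rot: [0.982, 0.189, 0.001, 0.001]
force: [0.3, -1.2, -0.4]
opening: 0.001
t 4.125 tcp [ 586.4 -169.4  104.2] ya -68.2 F [ 0.33 -1.22 -0.43] open 0.001 q [-0.24  0.63  0.65  1.8  -0.48  0.87 -0.55] R 52.0 ang -81.4
-58.5 [0.0056, 0.0013, 0.0021, 0.0021, -0.0011, -0.1129]
-51.6 [0.0119, 0.0018, 0.0021, 0.0021, -0.001, -0.2209]
-44.7 [0.0181, 0.0014, 0.0021, 0.0022, -0.0009, -0.3289]
-37.8 [0.0243, 0.0003, 0.0021, 0.0022, -0.0008, -0.4369]
-31.0 [0.0303, -0.0015, 0.0021, 0.0023, -0.0007, -0.5449]
-24.1 [0.0361, -0.004, 0.0021, 0.0023, -0.0006, -0.6529]
-17.2 [0.0415, -0.0072, 0.0021, 0.0024, -0.0004, -0.7609]
-10.3 [0.0465, -0.011, 0.0021, 0.0024, -0.0003, -0.8689]
-3.4 [0.051, -0.0154, 0.0021, 0.0025, -0.0002, -0.9769]
3.4 [0.0549, -0.0202, 0.0021, 0.0025, -0.0, -1.0849]
```

View pics/w3.png

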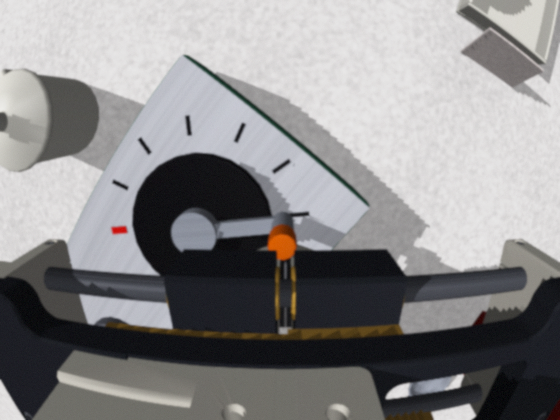

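```bash
python3 -m crank '[0.006,0.001,0.001,0,0,-0.11,0, 0.012,0.002,0.002,0.002,0,-0.22,0, 0.018,0.001,0.002,0.002,0,-0.33,0, 0.024,0,0.002,0.002,0,-0.44,0, 0.03,-0.0015,0.002,0.002,0,-0.545,0, 0.036,-0.004,0.002,0.002,0,-0.65,0, 0.0415,-0.007,0.002,0.002,0,-0.76,0, 0.0465,-0.011,0.002,0.002,0,-0.87,0, 0.051,-0.0155,0.002,0.002,0,-0.98,0, 0.055,-0.02,0.002,0.0025,0,-1.08,0]'
python3 - <<'E'
from h import *
where()
d=eyes.read_camera("wrist"); cv2.imwrite("pics/w4.png",d["pixels"])
t7=Z0-7*np.pi/6
ths=t7+0.48+1.2+np.arange(1,11)*0.12; plan(ths,-1,ths-0.1*(ths-t7))
E
```

```text
time: 5.42
tcp_pos: [629.7, -131.1, 102.3]
eef_rot: [0.746, 0.666, -0.0, 0.0]
force: [-1.8, -1.6, 0.8]
opening: 0.005
t 5.425 tcp [ 629.7 -131.1  102.3] ya -6.5 F [-1.84 -1.55  0.83] open 0.005 q [-0.11  0.62  0.35  1.7  -0.26  0.87  0.24] R 52.7 ang -14.4
10.3 [0.006, 0.0002, 0.0002, -0.0004, 0.0003, -0.1071]
17.2 [0.0123, -0.0001, 0.0002, -0.0004, 0.0003, -0.2151]
24.1 [0.0185, -0.0012, 0.0002, -0.0004, 0.0003, -0.3231]
30.9 [0.0245, -0.0029, 0.0002, -0.0004, 0.0003, -0.4311]
37.8 [0.0303, -0.0054, 0.0002, -0.0004, 0.0003, -0.5391]
44.7 [0.0357, -0.0086, 0.0002, -0.0004, 0.0002, -0.6471]
51.6 [0.0407, -0.0124, 0.0002, -0.0005, 0.0002, -0.7551]
58.4 [0.0452, -0.0167, 0.0002, -0.0005, 0.0002, -0.8631]
65.3 [0.0492, -0.0216, 0.0002, -0.0005, 0.0002, -0.9711]
72.2 [0.0526, -0.0269, 0.0002, -0.0005, 0.0001, -1.0791]
```

View pics/w4.png

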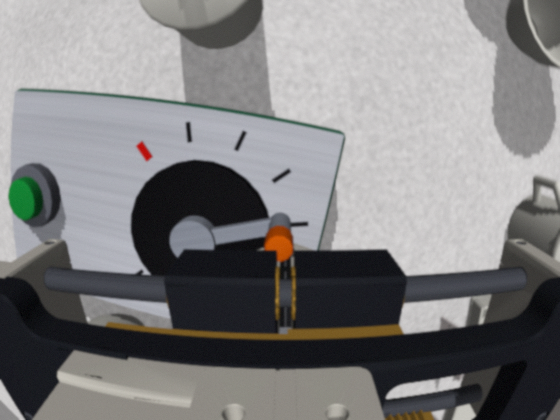

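```bash
python3 -m crank '[0.006,0,0,0,0,-0.11,0, 0.012,0,0,0,0,-0.215,0, 0.0185,-0.001,0,0,0,-0.32,0, 0.0245,-0.003,0,0,0,-0.43,0, 0.03,-0.0055,0,0,0,-0.54,0, 0.0357,-0.0086,0,0,0,-0.65,0, 0.0407,-0.0124,0,0,0,-0.755,0, 0.0452,-0.0167,0,0,0,-0.86,0, 0.0492,-0.0216,0,0,0,-0.97,0, 0.0526,-0.0269,0,0,0,-1.08,0]'
python3 - <<'E'
from h import *
where()
d=eyes.read_camera("wrist"); cv2.imwrite("pics/w5.png",d["pixels"])
t7=Z0-7*np.pi/6
ths=t7+0.48+2.4+np.arange(1,11)*0.12; plan(ths,-1,ths-0.1*(ths-t7))
E
```

```text
time: 6.72
tcp_pos: [609.6, -76.0, 102.6]
eef_rot: [0.295, 0.955, -0.0, 0.001]
force: [3.3, -3.2, -2.0]
opening: 0.004
t 6.725 tcp [609.6 -76.  102.6] ya 55.7 F [ 3.32 -3.17 -2.03] open 0.004 q [-0.    0.56  0.05  1.76 -0.04  0.82  1.04] R 52.2 ang 53.7
79.1 [0.0068, 0.0, 0.0005, -0.0007, 0.0016, -0.1025]
85.9 [0.013, -0.001, 0.0005, -0.0007, 0.0016, -0.2105]
92.8 [0.019, -0.0027, 0.0005, -0.0008, 0.0015, -0.3185]
99.7 [0.0248, -0.0052, 0.0005, -0.0009, 0.0015, -0.4265]
106.6 [0.0302, -0.0083, 0.0004, -0.001, 0.0014, -0.5345]
113.4 [0.0352, -0.0121, 0.0004, -0.0011, 0.0014, -0.6425]
120.3 [0.0398, -0.0164, 0.0004, -0.0012, 0.0013, -0.7505]
127.2 [0.0438, -0.0212, 0.0004, -0.0012, 0.0013, -0.8585]
134.1 [0.0472, -0.0265, 0.0004, -0.0013, 0.0012, -0.9665]
140.9 [0.0499, -0.0322, 0.0004, -0.0014, 0.0012, -1.0745]
```

View pics/w5.png

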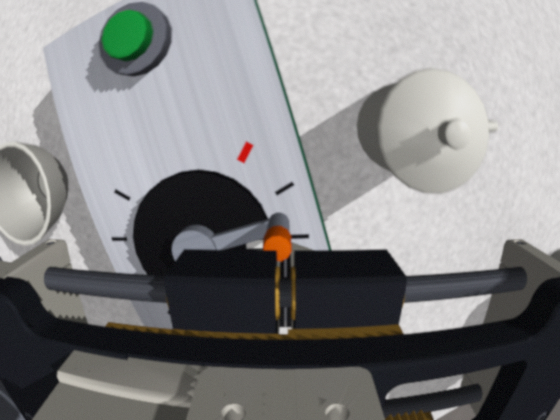

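```bash
python3 -m crank '[0.0068,0,0,0,0,-0.1,0, 0.013,-0.001,0,0,0,-0.21,0, 0.019,-0.0027,0,0,0,-0.32,0, 0.0248,-0.005,0,0,0,-0.43,0, 0.0302,-0.0083,0,0,0,-0.535,0, 0.0352,-0.0121,0,0,0,-0.64,0, 0.0398,-0.0164,0,0,0,-0.75,0, 0.0438,-0.0212,0,0,0,-0.86,0, 0.0438,-0.0212,0,0,0,-0.86,0]'
python3 - <<'E'
from h import *
where()
d=eyes.read_camera("wrist"); cv2.imwrite("pics/w6.png",d["pixels"])
ths=Z0+np.array([.25,.3,.35,.4]); plan(ths,-1,ths-0.4)
E
```

```text
time: 7.9
tcp_pos: [561.7, -69.1, 102.8]
eef_rot: [-0.13, 0.991, -0.001, 0.001]
force: [3.9, 0.0, -2.2]
opening: 0.005
t 7.9 tcp [561.7 -69.1 102.8] ya 105.0 F [ 3.93  0.01 -2.17] open 0.005 q [ 0.16  0.51 -0.18  1.87  0.13  0.78  1.74] R 51.8 ang 109.2
131.5 [0.0048, -0.0001, 0.0007, -0.0019, 0.0021, -0.0634]
134.4 [0.0074, -0.0006, 0.0007, -0.002, 0.0021, -0.1134]
137.2 [0.0099, -0.0012, 0.0007, -0.002, 0.002, -0.1634]
140.1 [0.0124, -0.0019, 0.0007, -0.0021, 0.002, -0.2134]
```

View pics/w6.png

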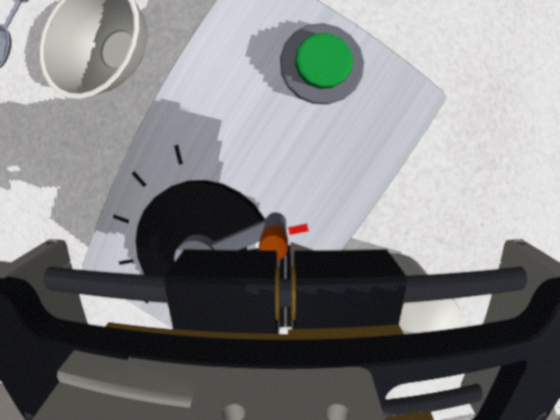

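```bash
python3 -m crank '[0.0048,0,0,0,0,-0.06,0, 0.0074,-0.0006,0,0,0,-0.11,0, 0.01,-0.001,0,0,0,-0.16,0, 0.01,-0.001,0,0,0,-0.16,0]'
python3 -c "
from h import *
where()"
```

```text
time: 8.45
tcp_pos: [554.2, -72.2, 103.1]
eef_rot: [-0.207, 0.978, -0.001, 0.003]
force: [6.3, 0.5, -3.3]
opening: 0.005
t 8.45 tcp [554.2 -72.2 103.1] ya 113.9 F [ 6.31  0.51 -3.33] open 0.005 q [ 0.2   0.5  -0.22  1.88  0.16  0.77  1.88] R 52.0 ang 118.1
```

```bash
python3 -m crank '[-0.01,0,0,0,0,0,0, -0.02,0,0,0,0,0,0, -0.03,0,0,0,0,0,0, -0.03,0,-0.04,0,0,0,0, -0.03,0,-0.07,0,0,0,0, -0.03,0,-0.07,0,0,0,0]'
python3 - <<'E'
from h import *
where()
d=eyes.read_camera("wrist"); cv2.imwrite("pics/w7.png",d["pixels"])
d=eyes.read_camera("top"); cv2.imwrite("pics/t7.png",cv2.resize(d["pixels"][140:280,220:380],None,fx=4,fy=4))
for off,z in ((32,172),(32,102)): 
  p,a=target(Z0,1,off=off,z=z); print(row(p,a).round(4))
E
```

```text
time: 9.2
tcp_pos: [582.8, -60.0, 175.5]
eef_rot: [-0.207, 0.978, -0.001, 0.004]
force: [0.4, -0.2, -0.7]
opening: 0.009
t 9.2 tcp [582.8 -60.  175.5] ya 113.8 F [ 0.37 -0.19 -0.68] open 0.009 q [ 0.18  0.45 -0.24  1.75  0.13  0.95  1.88] R 58.2 ang 85.9
[ 0.0605 -0.0039  0.0007 -0.0031  0.0043 -0.0579]
[ 0.0608 -0.0037  0.0707 -0.0031  0.0043 -0.0579]
```

View pics/w7.png

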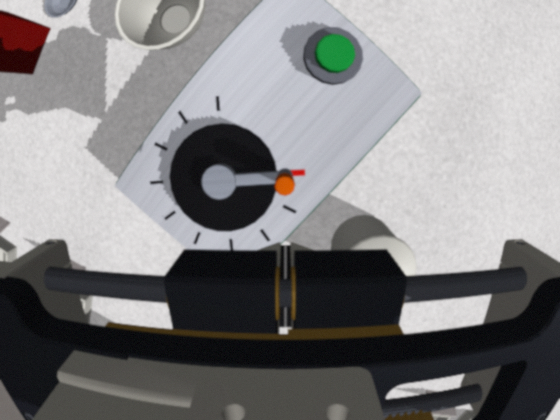

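View pics/t7.png

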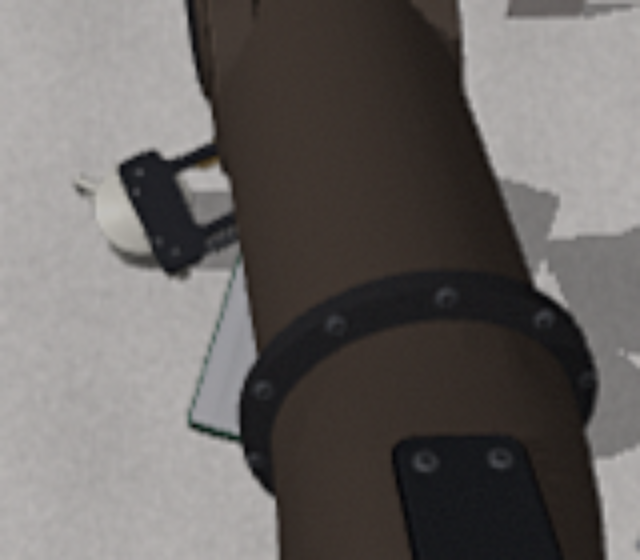

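```bash
python3 -m crank '[0.03,-0.002,0,0,0,-0.03,0, 0.06,-0.004,0,0,0,-0.058,0, 0.0607,-0.004,0.02,-0.003,0.004,-0.058,0, 0.0608,-0.004,0.05,-0.003,0.004,-0.058,0, 0.0608,-0.004,0.0707,-0.003,0.004,-0.058,0, 0.0608,-0.004,0.0707,-0.003,0.004,-0.058,0]'
python3 - <<'E'
from h import *
where()
d=eyes.read_camera("side"); cv2.imwrite("pics/s8.png",cv2.resize(d["pixels"][180:300,200:360],None,fx=5,fy=5))
ths=Z0-np.arange(0,10)*0.12; plan(ths,1,ths)
E
```

```text
time: 10.05
tcp_pos: [525.6, -88.3, 99.7]
eef_rot: [-0.235, 0.972, 0.001, -0.002]
force: [-0.5, 0.5, 0.0]
opening: 0.006
t 10.05 tcp [525.6 -88.3  99.7] ya 117.2 F [-0.54  0.51  0.03] open 0.006 q [ 0.24  0.48 -0.24  1.94  0.16  0.75  1.96] R 60.9 ang 150.8
117.2 [-0.0173, -0.0002, -0.0011, 0.0016, -0.0022, 0.0001]
110.3 [-0.0234, 0.0013, -0.0011, 0.0015, -0.0023, 0.1201]
103.4 [-0.0296, 0.002, -0.0011, 0.0014, -0.0024, 0.2401]
96.5 [-0.0359, 0.002, -0.0012, 0.0012, -0.0025, 0.3601]
89.7 [-0.0421, 0.0013, -0.0012, 0.0011, -0.0026, 0.4801]
82.8 [-0.0482, -0.0002, -0.0012, 0.0009, -0.0027, 0.6001]
75.9 [-0.0541, -0.0024, -0.0012, 0.0008, -0.0027, 0.7201]
69.0 [-0.0597, -0.0053, -0.0012, 0.0006, -0.0028, 0.8401]
62.2 [-0.0648, -0.0089, -0.0012, 0.0004, -0.0028, 0.9601]
55.3 [-0.0696, -0.013, -0.0013, 0.0003, -0.0029, 1.0801]
```

View pics/s8.png

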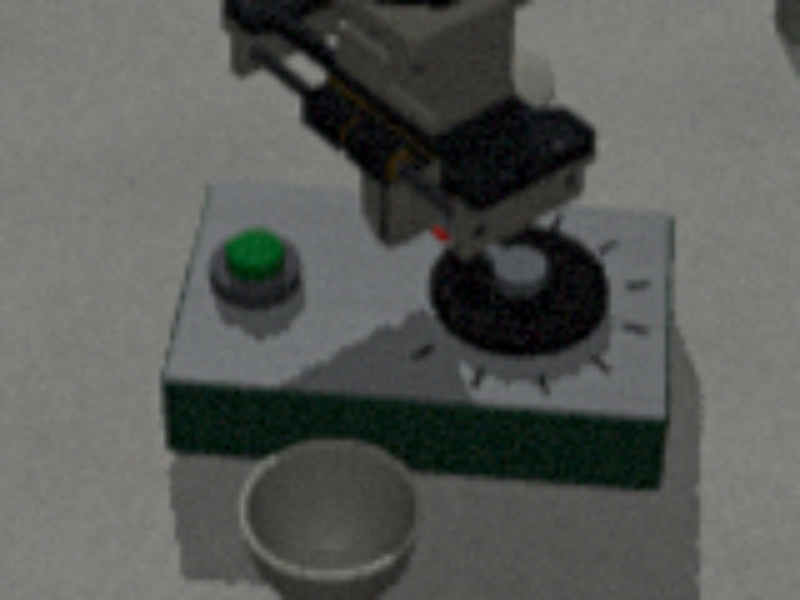

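```bash
python3 -m crank '[-0.0173,0,-0.001,0,0,0,0, -0.0234,0.0013,-0.001,0,0,0.12,0, -0.0296,0.002,-0.001,0,0,0.24,0, -0.0359,0.002,-0.001,0,0,0.36,0, -0.0421,0.0013,-0.001,0,0,0.48,0, -0.0482,0,-0.001,0,0,0.6,0, -0.0541,-0.0024,-0.001,0,0,0.72,0, -0.0597,-0.0053,-0.001,0,0,0.84,0, -0.0648,-0.0089,-0.001,0,0,0.96,0, -0.0696,-0.013,-0.001,0,0,1.08,0]'
python3 - <<'E'
from h import *
where()
d=eyes.read_camera("side"); cv2.imwrite("pics/s9.png",cv2.resize(d["pixels"][180:300,200:360],None,fx=5,fy=5))
ths=Z0-1.08-np.arange(1,11)*0.11; plan(ths,1,ths)
E
```

```text
time: 11.35
tcp_pos: [595.9, -67.1, 102.6]
eef_rot: [0.3, 0.954, 0.0, -0.001]
force: [-1.9, -0.3, -0.4]
opening: 0.004
t 11.35 tcp [595.9 -67.1 102.6] ya 55.1 F [-1.94 -0.32 -0.36] open 0.004 q [-0.02  0.54  0.06  1.79 -0.04  0.81  1.02] R 53.8 ang 71.4
49.0 [-0.0044, -0.0005, 0.0006, 0.0001, -0.0013, 0.1014]
42.7 [-0.0101, 0.0003, 0.0006, -0.0, -0.0013, 0.2114]
36.4 [-0.0158, 0.0005, 0.0006, -0.0001, -0.0013, 0.3214]
30.1 [-0.0215, 0.0001, 0.0006, -0.0002, -0.0013, 0.4314]
23.8 [-0.0272, -0.001, 0.0006, -0.0002, -0.0013, 0.5414]
17.5 [-0.0327, -0.0027, 0.0006, -0.0003, -0.0012, 0.6514]
11.2 [-0.038, -0.005, 0.0006, -0.0004, -0.0012, 0.7614]
4.9 [-0.043, -0.0078, 0.0006, -0.0004, -0.0012, 0.8714]
-1.4 [-0.0477, -0.0112, 0.0005, -0.0005, -0.0012, 0.9814]
-7.7 [-0.0519, -0.015, 0.0005, -0.0006, -0.0012, 1.0914]
```

View pics/s9.png

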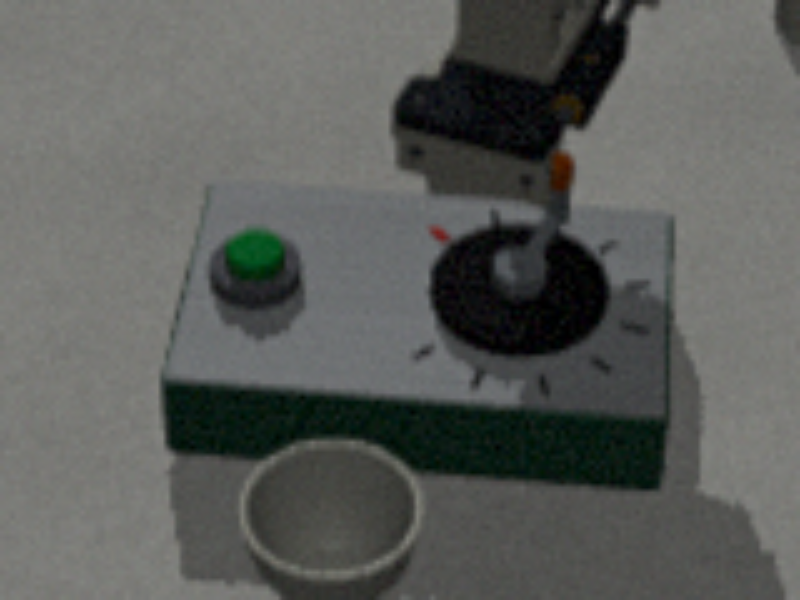

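```bash
python3 -m crank '[-0.0044,0,0,0,0,0.1,0, -0.0101,0.0003,0,0,0,0.21,0, -0.0158,0.0005,0,0,0,0.32,0, -0.0215,0,0,0,0,0.43,0, -0.0272,-0.001,0,0,0,0.54,0, -0.0327,-0.0027,0,0,0,0.65,0, -0.038,-0.005,0,0,0,0.76,0, -0.043,-0.0078,0,0,0,0.87,0, -0.0477,-0.0112,0,0,0,0.98,0, -0.0519,-0.015,0,0,0,1.09,0]'
python3 - <<'E'
from h import *
where()
d=eyes.read_camera("side"); cv2.imwrite("pics/s10.png",cv2.resize(d["pixels"][180:300,200:360],None,fx=5,fy=5))
ths=Z0-2.18-np.arange(1,11)*0.1; plan(ths,1,ths)
E
```

```text
time: 12.65
tcp_pos: [631.7, -107.9, 103.3]
eef_rot: [0.753, 0.658, 0.001, -0.0]
force: [0.0, 0.8, 0.1]
opening: 0.006
t 12.65 tcp [ 631.7 -107.9  103.3] ya -7.6 F [0.04 0.77 0.07] open 0.006 q [-0.15  0.62  0.36  1.7  -0.27  0.87  0.19] R 54.0 ang 10.8
-13.5 [-0.0059, 0.0, 0.0013, 0.0005, -0.0015, 0.0956]
-19.2 [-0.011, 0.0008, 0.0013, 0.0004, -0.0015, 0.1956]
-24.9 [-0.0163, 0.0011, 0.0013, 0.0003, -0.0015, 0.2956]
-30.7 [-0.0215, 0.0009, 0.0013, 0.0002, -0.0015, 0.3956]
-36.4 [-0.0267, 0.0001, 0.0013, 0.0002, -0.0016, 0.4956]
-42.1 [-0.0317, -0.0012, 0.0012, 0.0001, -0.0016, 0.5956]
-47.8 [-0.0367, -0.0029, 0.0012, 0.0, -0.0016, 0.6956]
-53.6 [-0.0414, -0.0052, 0.0012, -0.0001, -0.0016, 0.7956]
-59.3 [-0.0459, -0.0079, 0.0012, -0.0002, -0.0016, 0.8956]
-65.0 [-0.05, -0.011, 0.0012, -0.0002, -0.0016, 0.9956]
```

View pics/s10.png

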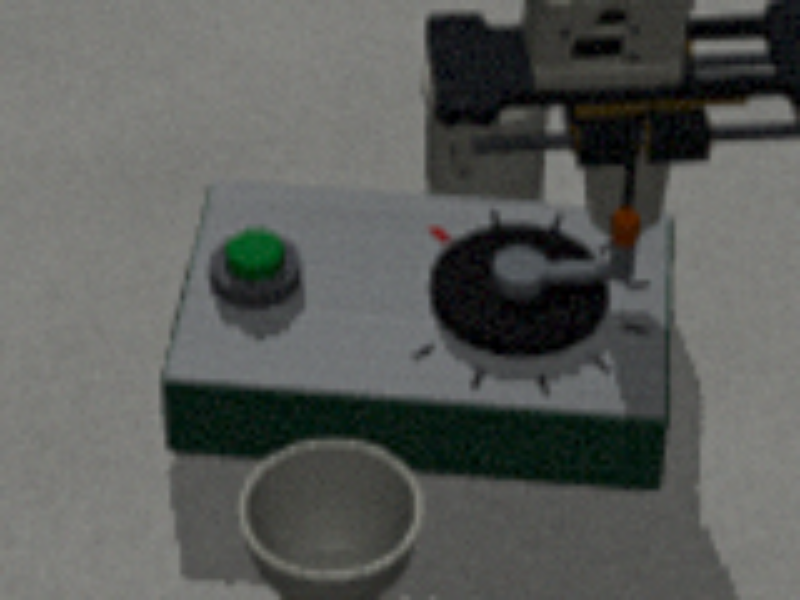

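```bash
python3 -m crank '[-0.0059,0,0.001,0,0,0.1,0, -0.011,0.0008,0.001,0,0,0.2,0, -0.0163,0.001,0.001,0,0,0.3,0, -0.0215,0.001,0.001,0,0,0.4,0, -0.0267,0,0.001,0,0,0.5,0, -0.0267,0,0.001,0,0,0.5,0]'
python3 - <<'E'
from h import *
where()
d=eyes.read_camera("side"); cv2.imwrite("pics/s11.png",cv2.resize(d["pixels"][180:300,200:360],None,fx=5,fy=5))
ths=Z0-2.68-np.arange(1,7)*0.08; plan(ths,1,ths)
E
```

```text
time: 13.45
tcp_pos: [628.9, -134.6, 102.7]
eef_rot: [0.893, 0.451, 0.001, -0.0]
force: [0.5, 0.6, 0.4]
opening: 0.005
t 13.45 tcp [ 628.9 -134.6  102.7] ya -36.4 F [0.5  0.63 0.4 ] open 0.005 q [-0.19  0.64  0.49  1.71 -0.38  0.89 -0.18] R 52.9 ang -18.3
-41.0 [-0.0052, 0.0009, 0.0006, 0.0004, -0.0024, 0.0806]
-45.6 [-0.0093, 0.0017, 0.0006, 0.0003, -0.0024, 0.1606]
-50.1 [-0.0135, 0.0021, 0.0006, 0.0002, -0.0024, 0.2406]
-54.7 [-0.0176, 0.0022, 0.0006, 0.0001, -0.0024, 0.3206]
-59.3 [-0.0218, 0.0019, 0.0006, -0.0, -0.0024, 0.4006]
-63.9 [-0.026, 0.0014, 0.0006, -0.0001, -0.0024, 0.4806]
```

View pics/s11.png

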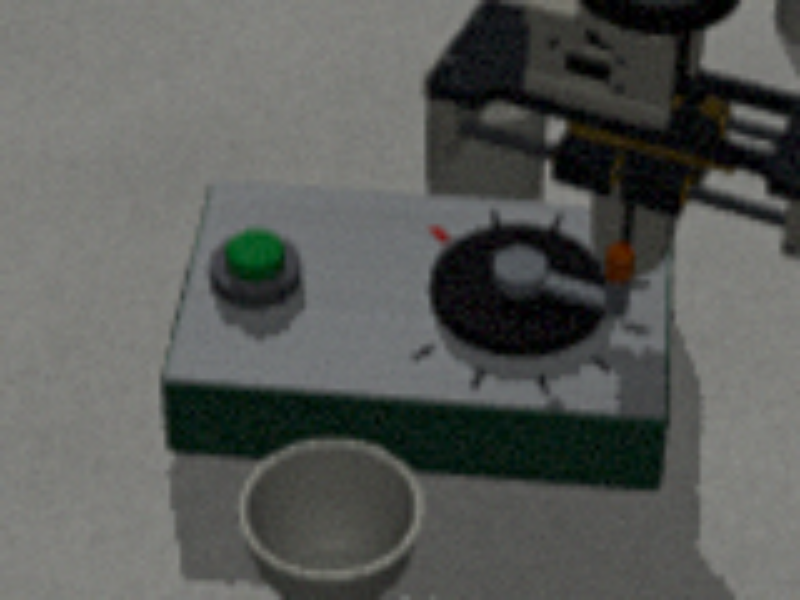

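```bash
python3 -m crank '[-0.0052,0.001,0,0,0,0.08,0, -0.0093,0.0017,0,0,0,0.16,0, -0.0135,0.002,0,0,0,0.24,0, -0.0176,0.002,0,0,0,0.32,0, -0.0218,0.002,0,0,0,0.4,0, -0.026,0.0014,0,0,0,0.48,0, -0.026,0.0014,0,0,0,0.48,0]'
python3 - <<'E'
from h import *
where()
d=eyes.read_camera("side"); cv2.imwrite("pics/s12.png",cv2.resize(d["pixels"][180:300,200:360],None,fx=5,fy=5))
E
```

```text
time: 14.38
tcp_pos: [614.8, -155.7, 102.7]
eef_rot: [0.974, 0.228, 0.001, -0.001]
force: [-0.2, -0.3, 0.8]
opening: 0.003
t 14.375 tcp [ 614.8 -155.7  102.7] ya -63.6 F [-0.18 -0.3   0.78] open 0.003 q [-0.24  0.66  0.62  1.74 -0.47  0.9  -0.52] R 52.2 ang -46.3
```

View pics/s12.png

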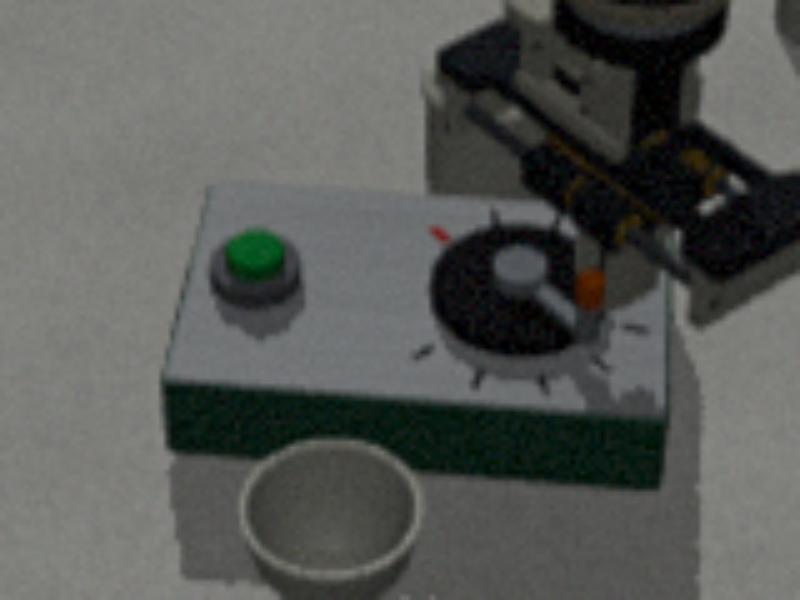

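```bash
python3 -m crank '[0.01,0,0,0,0,0,0, 0.02,0,0,0,0,0,0, 0.03,0,0,0,0,0,0, 0.03,0,-0.04,0,0,0,0, 0,0,-0.08,0,0,0,0, -0.05,-0.02,-0.08,0,0,0,0, -0.06,-0.04,-0.08,0,0,0,0, -0.06,-0.04,-0.08,0,0,0,0]'
python3 - <<'E'
from h import *
where()
d=eyes.read_camera("wrist"); cv2.imwrite("pics/w13.png",d["pixels"])
print(row([455.2,-78.5,110],-1.1).round(4))
E
```

```text
time: 15.42
tcp_pos: [542.9, -145.4, 182.9]
eef_rot: [0.973, 0.229, 0.001, -0.001]
force: [0.6, 0.0, 0.7]
opening: 0.006
t 15.425 tcp [ 542.9 -145.4  182.9] ya -63.5 F [0.64 0.04 0.67] open 0.006 q [-0.33  0.46  0.71  1.85 -0.36  0.97 -0.58] R 45.1 ang -142.5
[-0.0497 -0.0999  0.0728 -0.0007 -0.0035 -0.0085]
```

View pics/w13.png

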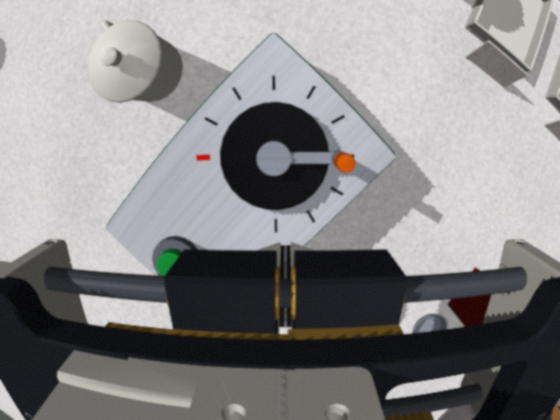

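```bash
python3 -m crank '[-0.025,-0.05,0,0,0,0,0, -0.05,-0.1,0,0,0,0,0, -0.05,-0.1,0.04,0,0,0,0, -0.05,-0.1,0.07,0,-0.0035,0,0, -0.05,-0.1,0.073,0,-0.0035,0,0, -0.05,-0.1,0.073,0,-0.0035,0,0]'
python3 - <<'E'
from h import *
where()
d=eyes.read_camera("side"); cv2.imwrite("pics/s14.png",cv2.resize(d["pixels"][180:300,200:360],None,fx=5,fy=5))
print(row([455.2,-78.5,96],-1.1).round(4))
E
```

```text
time: 16.23
tcp_pos: [455.9, -79.2, 110.3]
eef_rot: [0.973, 0.229, 0.0, 0.0]
force: [-0.1, -0.2, 0.3]
opening: 0.001
t 16.225 tcp [455.9 -79.2 110.3] ya -63.5 F [-0.08 -0.23  0.26] open 0.001 q [-0.46  0.41  0.68  2.15 -0.39  0.7  -0.63] R 128.8 ang 162.5
[-0.0004 -0.001   0.0146  0.0003 -0.0008 -0.009 ]
```

View pics/s14.png

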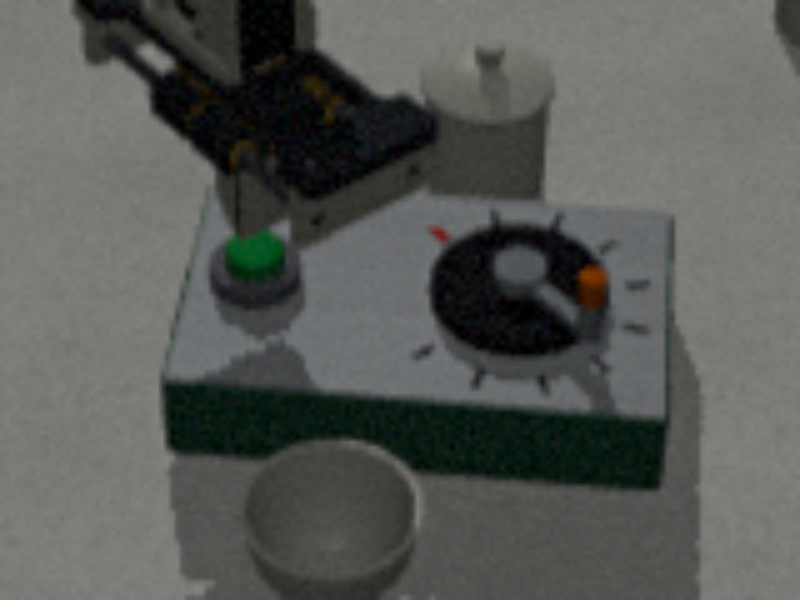

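```bash
python3 -m crank '[0,-0.001,0.007,0,0,0,0, 0,-0.001,0.014,0,0,0,0, 0,-0.001,0.016,0,0,0,0, 0,-0.001,0.016,0,0,0,0]'; python3 -m crank '[0,0,0.002,0,0,0,0, 0,0,0.002,0,0,0,0]'
```

```text
time: 16.77
tcp_pos: [455.8, -78.2, 94.6]
eef_rot: [0.973, 0.229, 0.001, 0.0]
force: [1.4, 1.0, 1.9]
opening: 0.005
time: 17.02
tcp_pos: [455.8, -78.2, 92.7]
eef_rot: [0.973, 0.229, 0.001, 0.0]
force: [-0.5, -0.1, 3.2]
opening: 0.004
```

```bash
python3 -m crank '[0,0,0.002,0,0,0,0, 0,0,0.003,0,0,0,0, 0,0,0.003,0,0,0,0]'; python3 -m crank '[0,0,0.001,0,0,0,0, 0,0,0.002,0,0,0,0, 0,0,0.002,0,0,0,0]'
python3 - <<'E'
from h import *
where()
d=eyes.read_camera("side"); cv2.imwrite("pics/s15.png",cv2.resize(d["pixels"][180:300,200:360],None,fx=5,fy=5))
E
```

```text
time: 17.4
tcp_pos: [455.9, -78.2, 90.1]
eef_rot: [0.973, 0.229, 0.001, -0.0]
force: [-3.1, 1.4, 14.8]
opening: 0.003
time: 17.77
tcp_pos: [456.0, -78.3, 89.6]
eef_rot: [0.974, 0.228, 0.001, -0.001]
force: [-9.6, 2.5, 38.6]
opening: 0.007
t 17.775 tcp [456.  -78.3  89.6] ya -63.6 F [-9.56  2.54 38.56] open 0.007 q [-0.43  0.44  0.64  2.17 -0.44  0.65 -0.59] R 129.0 ang 162.1
```

View pics/s15.png

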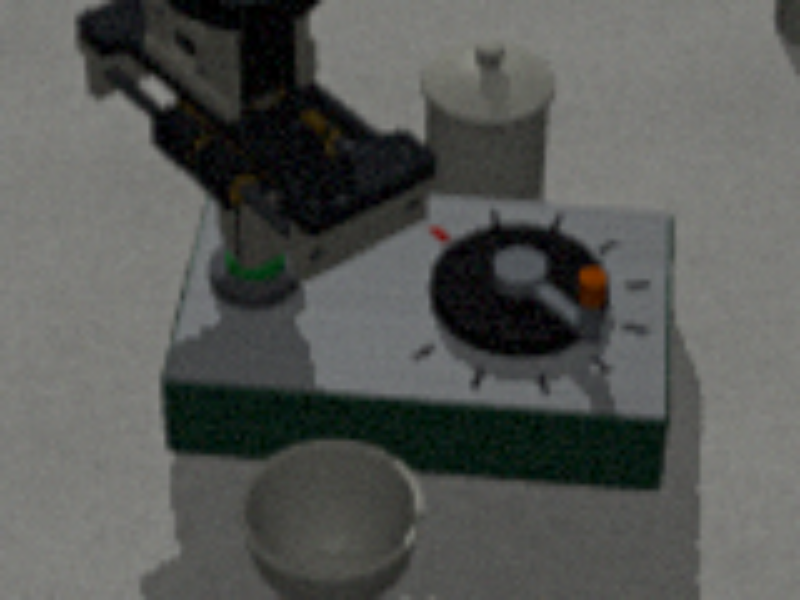

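```bash
python3 -m crank '[0,0,-0.005,0,0,0,0, 0,0,-0.02,0,0,0,0, 0,0,-0.06,0,0,0,0, 0,0,-0.1,0,0,0,0, -0.04,0,-0.12,0,0,0,0, -0.08,0,-0.12,0,0,0,0, -0.08,0,-0.12,0,0,0,0, -0.08,0,-0.12,0,0,0,0]'
python3 - <<'E'
from h import *
where()
d=eyes.read_camera("wrist"); cv2.imwrite("pics/w16.png",d["pixels"])
d=eyes.read_camera("side"); cv2.imwrite("pics/s16.png",cv2.resize(d["pixels"][180:300,200:360],None,fx=5,fy=5))
a=cv2.imread("pics/side0.png").astype(int); 
for z in ([205,285,225,345],):
    print(abs(a[z[0]:z[1],z[2]:z[3]]-d["pixels"][z[0]:z[1],z[2]:z[3]]).mean())
E
```

```text
time: 18.82
tcp_pos: [384.6, -114.0, 209.7]
eef_rot: [0.974, 0.229, 0.002, -0.001]
force: [1.0, 0.5, 0.3]
opening: 0.009
t 18.825 tcp [ 384.6 -114.   209.7] ya -63.6 F [0.95 0.5  0.33] open 0.009 q [-0.6   0.11  0.85  2.18 -0.11  0.9  -0.8 ] R 194.1 ang 178.8
6.5827430555555555
```

View pics/w16.png

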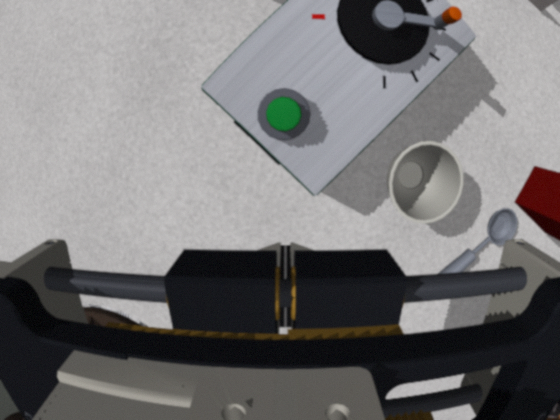

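View pics/s16.png

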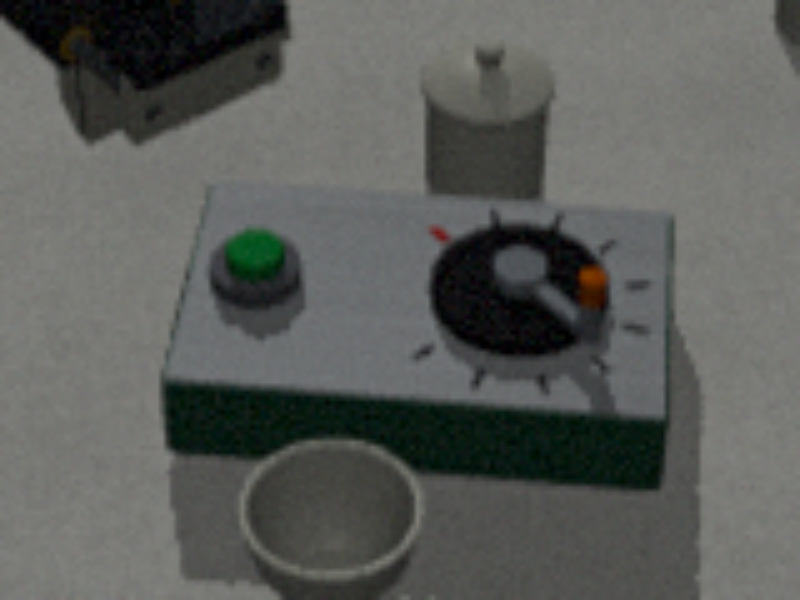

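Side picture: the lever stands at tick 6 (592, 285). The button is up (255, 253). The timer and bowl are at the same pixels as before, and the arm is clear of everything.

```bash
python3 -c "
from bench import close_job
print(close_job())"
```

```text
the job is handed in; nothing more can be done
None
```

I set the timer to six minutes, pressed the start button and handed the job in at about 19 s of the 70 s allowed. No verdict is reported, so what follows rests on my own checks.

- **Clearing:** I pushed the lever anticlockwise from click 7 to the zero stop. The push built up to about 6 to 7 N there, and I stopped short of 9 N. After I let go, the wrist picture showed the lever over the red mark.
- **Six clicks:** I pushed clockwise and looked at clicks 2, 4, 5 and 6, where the force on the fingers was low each time. After I let go, the wrist picture showed the lever exactly opposite the red mark, which is six.
- **Start button:** I pressed it to its end stop and let go. The press peaked at about 39 N downward with about 10 N sideways. That is more than the 5 N needed and close to the 40 N limit for the arm and gripper body, but it was taken on the fingertips.
- **Last pictures:**
  - The lever is still on six, the button is up and the arm is clear of everything.
  - The timer and bowl are at the same pixels in the side view as before.
  - The packet and spoon look undisturbed in the wrist view, and the pot in the side view.
  - The tin was not in the last pictures I looked at, but the arm never came near it.
- **Disagreement:** The top and side cameras differed by about 4 mm on where the dial was, so I used the average. It caused no trouble.

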